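# Move a hanging price board to the next display rail

### The job

The hanging wooden price board belongs with the two jars: take it off the lower rail over that rail's upturned end, and thread it over the upturned end of the taller rail, the one with the two jars behind its post. Leave it hanging freely, upright and square to the rail, on the straight stretch clear of both the upturned end and the post. Do not shift the jars or the bottle.

Things in the scene. Friction and masses are not known exactly. Their poses are not given: they have to be found in the camera images.
- board_center (a point): Centre (half-way up) of a loose upright plywood price board, 100 wide, 172 tall, 10 mm thick, about 90 g, black panel on each face. z up, y across its width, x through its thickness. A closed 56 mm wide hole pierces it: floor 11 mm below this point, roof 41 mm above it at mid-width. Above the roof a solid strip 45 mm high reaches the top edge (86 mm above this point): grip it across the 10 mm.
- board: The same price board; origin at the middle of its lower edge, 86 mm below its centre. It starts on the lower rail, square to it, the rail through the hole and the roof resting on the rail, so its centre hangs 41 mm below the rail's top. The roof slopes down by about 9 mm from mid-width to each side, which centres the board on the rail.
- low_stand_rail (a point): Lower fixed steel stand, where the board starts: point on the top line of its level rail (round bar, 12 mm), half-way along, 170 mm above the table. x runs along the rail, z up. The post (12 mm, not above the rail) is at +75 mm; the free end, at -75 mm towards the robot, turns up as an end stop 12 mm thick whose tip is 15 mm above the rail's top. Base plate 12 mm high.
- tall_stand_rail (a point): Taller fixed steel stand, empty at the start, two jars behind its post: same point, axes and rail as the lower stand, but the rail's top is 200 mm above the table. Post at +75 mm along x, free upturned end (12 mm thick, tip 15 mm above the rail's top) at -75 mm. Either stand may be on the left or the right, each turned up to 0.25 rad.
- tall_stand: The whole taller stand; origin at the foot of its post on the table, axes as its rail. Base plate 170 x 100 x 12 mm.
- jar1_mid (a point): Jar, 70 mm across, 100 mm tall, behind the tall stand's post on its -y side; point half-way up. Leave alone.
- jar2_mid (a point): The same kind of jar, behind the tall stand's post on its +y side; point half-way up. Leave alone.
- jar3_mid (a point): Larger jar, 80 mm across, 110 mm tall, by itself on the right side of the table (-y); point half-way up. Leave alone.
- bottle_mid (a point): Bottle, 68 mm across, 220 mm tall, on the left side of the table (+y); point half-way up. Leave alone.
There are look-alikes about, which are no part of the job. What is meant by the board is not blue, and is the smaller of those in its own colour. Leave any green look-alike of the tall_stand alone.

How it is judged:
By the outcome, as a careful person would: the job done as asked, in the order asked, and still so for the second after the job is handed in, with the robot touching nothing.
It also fails if it takes over 54 s, if anything falls off the work surface, if the arm or the gripper's body presses on something with over 40 N, if the wrist force passes 120 N, or if a joint passes its speed limit or range.

### The arm

A 7-joint arm with a two-finger parallel gripper is mounted at the origin on the work surface. World frame = base frame: x ahead of the robot, y to its left, z up, the work surface at z = 0. Lengths are in m, angles in rad, forces in N, time in s.
With the tool pointing down it reaches from about 0.425 to 0.875 m from the base axis. Payload 4.7 kg.
Tool frame: the origin (TCP) lies midway between the tips of the shut fingers; the grasp point (between the pads) lies 19 mm behind it; z points along the fingers, y is the direction in which the jaws open and shut (so a half turn about z gives the same grasp; the last joint's range is limited). The gripper opens to 87 mm and grips with 3 to 60 N. Pads are 19 mm wide; open, the fingers measure 117 mm over their backs; the gripper's body (75 mm by 190 mm) begins 51 mm behind the grasp point.
Start: joints at [-1.324, 0.321, -0.07, 1.45, 0.023, 1.371, -0.057], TCP at [0.15, 0.632, 0.223] pointing down, gripper open.
Joint ranges: [-2.86, 2.86], [-0.3, 2.09], [-1.38, 1.24], [0.06, 2.45], [-1.56, 4.7], [0.09, 2.05], [-2.69, 2.69]. Speed limits (rad/s): [2.57, 2.57, 3.14, 3.14, 3.14, 3.14, 3.14].

### API

Orientations are given as a rotation vector (axis times angle).
In Python, from bench import get_state, eyes, job gives the robot as it stands. The module is installed in compiled form; this text tells all that it offers.
- The arm moves only by the shell command python3 -m jog 'ROWS' [FORCE]. ROWS is JSON, a list that holds one entry, the list of rows, each a list of 5 numbers: the opening, from 0 (shut) to 1 (fully open), then the shift along the tool's x, y, z in units of 40 mm (1.0 is 40 mm), then the turn about the tool's z in units of 5 degrees (1.0 is 5 degrees). In form: [[[jaw, dx, dy, dz, turn], ...]]. A call has 1 to 10 rows; each row shifts and turns the commanded pose from where the row before left it, along the tool's axes as they then stand; what a row does not reach is not made up. A row lasts 1/8 s, in which the tool goes at most 62.5 mm and 10.7 degrees, less where a joint would pass 70% of its speed; a pose out of reach is approached as far as the arm can. A call is refused whole if a number of a shift passes 1 or a number of a turn 1, either way. A call with a gripper value outside its range is refused whole. The fingers move at their own pace and stop on an object; FORCE is the grip in N (left out, the last holds). Time passes only in rows, so rows that do not move let the fingers close. It gives the time, the measured TCP pose, the force and the opening at its end, in the units of the state.
- get_state(): the state, without advancing time (a new reading comes with each control period).
- eyes.get_image(name): name is "scene" or "top" or "wrist"; returns (picture, depth): 420x560x3 uint8, red, green, blue; 420x560 float32, m along the optical axis (not along the pixel's ray), 0 where there is no reading.
- eyes.camera_params(name): a dict with "camera_matrix" (3x3 intrinsics, pixels), "k1" (the pictures are not rectified: a ray, as slopes to the right and down, at radius r is drawn at 1 + k1 r^2 times it, then the intrinsics apply), "pose" (4x4, takes a point from camera to world coordinates); the wrist camera has in their place "mount" (4x4, takes a point from camera to tool coordinates, whose origin is the TCP and whose axes are the flange's). Camera axes: x right, y down, z forward; pixel columns grow to the right and rows downward; lengths in m; the calibration is good to about 2 mm. A picture is of the moment at which its call begins: read the wrist's pose just before it. camera_params takes no time and is no camera call.
- job.close_job(): hands the job in, once; it reports no verdict.
The state is a dict: "time": time; "joint_positions": joint angles; "qd": joint speeds; "joint_torque": joint torques, N m; "position": TCP position; "tool_rot": TCP orientation; "ft_force": force on the tool from outside, world axes, zero at the start; "torque": the same for the moment, N m; "grip_width": opening from 0.0 (shut) to 1.0 (fully open).
Only numpy, scipy, OpenCV 4.12 (cv2) and the standard library are available. Lean on these libraries where they do the work, as an engineer would, in place of code of your own. Each camera call takes 0.05 s, during which the arm holds its last target. There are 200 camera calls.

## Working session

There is one attempt and no reset: what is moved stays moved. The work goes in short steps, Python scripts to look and compute and a shell command to move; the robot and the scene stay as the last step left them, time stands still between calls to the robot, and variables do not carry over. Pictures are saved under pics/ and viewed, about 8 in all and at most 12, crops included, and the job is handed in when it is done.

```bash
mkdir -p pics
cat > h.py <<'E'
import numpy as np,cv2,json
from bench import get_state,eyes,job
from scipy.spatial.transform import Rotation as R
def cap(n,tag):
    s=get_state();im,d=eyes.get_image(n);p=eyes.camera_params(n)
    if n=="wrist":
        T=np.eye(4);T[:3,:3]=R.from_rotvec(s["tool_rot"]).as_matrix();T[:3,3]=s["position"];T=T@np.array(p["mount"])
    else: T=np.array(p["pose"])
    cv2.imwrite(f"pics/{tag}.png",im[:,:,::-1]);np.savez(f"pics/{tag}.npz",im=im,d=d,T=T,K=np.array(p["camera_matrix"]),k1=p["k1"])
def cloud(tag):
    z=np.load(f"pics/{tag}.npz");K=z["K"];d=z["d"]
    v,u=np.mgrid[:d.shape[0],:d.shape[1]]
    q=cv2.undistortPoints(np.stack([u,v],-1).reshape(-1,1,2).astype(float),K,np.array([float(z["k1"]),0,0,0,0])).reshape(d.shape+(2,))
    P=np.concatenate([q*d[...,None],d[...,None]],-1)
    W=P@z["T"][:3,:3].T+z["T"][:3,3];W[d==0]=np.nan
    return W,z["im"]
def st():
    s=get_state();print(s["time"],np.round(s["position"],4),np.round(R.from_rotvec(s["tool_rot"]).as_matrix(),3).tolist(),np.round(s["ft_force"],1),s["grip_width"],np.round(s["joint_positions"],2))
E
python3 - <<'E'
from h import *
st();cap("scene","s0");cap("top","t0")
a=cv2.imread("pics/s0.png");b=cv2.imread("pics/t0.png")
E
```

```text
0.0 [0.1499 0.6319 0.2215] [[-0.973, 0.231, -0.0], [0.231, 0.973, -0.002], [-0.0, -0.002, -1.0]] [-0.8 -0.4  0.2] 0.9960678918565087 [-1.32  0.32 -0.07  1.45  0.02  1.37 -0.06]
```

View pics/s0.png

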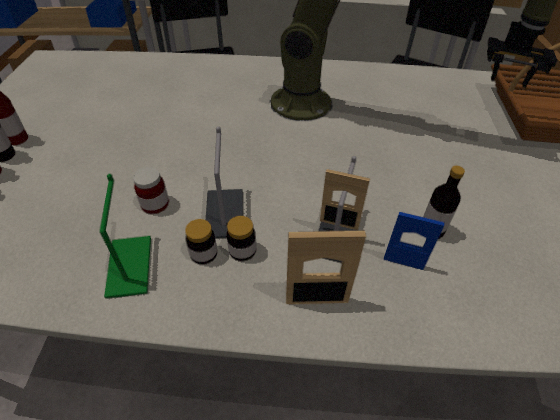

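View pics/t0.png

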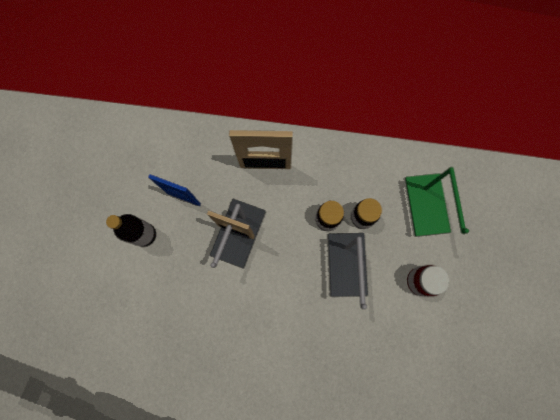

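Candidates for the board:
- the small wooden board on the low rail, scene (343,200) / top (230,222)
- the large wooden board, scene (322,268) / top (262,150)
- the blue board, scene (411,241) / top (175,190)

I choose the small wooden one. The tall stand is the grey one at top (350,265), with the jars at (330,214) and (368,212). The green one at (430,205) is a look-alike.

Run:
```python
from h import *
W,im=cloud("t0")
def rail(box,z0,z1):
    u0,u1,v0,v1=box;P=W[v0:v1,u0:u1].reshape(-1,3);C=im[v0:v1,u0:u1].reshape(-1,3).astype(int)
    m=(P[:,2]>z0)&(P[:,2]<z1);return P[m],C[m]
def line(P):
    c=P.mean(0);d=np.linalg.svd(P-c)[2][0];d*=np.sign(d[0]);t=(P-c)@d
    print(len(P),c.round(4),d.round(3),np.arctan2(d[1],d[0]).round(3),"ends",(c+d*t.min()).round(4),(c+d*t.max()).round(4))
P,C=rail((200,270,195,275),.15,.178);wood=(C[:,0]-C[:,2])>25
print("low rail");line(P[~wood])
P,C=rail((200,270,195,275),.19,.23);wood=(C[:,0]-C[:,2])>25;print("board top");line(P[wood]); 
P,C=rail((335,380,220,310),.185,.207);print("tall");line(P)
P,C=rail((335,380,220,312),.207,.23);print("tip",P.round(4))
P,C=rail((200,270,195,275),.178,.19);print("tip",P[(C[:,0]-C[:,2])<25].round(4))
for n,b in dict(j1=(355,385,195,230),j2=(315,347,198,232),bot=(100,160,205,250),j3=(405,450,262,298),big=(225,296,125,175),blue=(148,202,172,208)).items():
    P,C=rail(b,.06,.3);print(n,P.min(0).round(3),P.max(0).round(3))
im=cv2.imread("pics/s0.png")[150:250,290:400];a=cv2.resize(im,None,fx=4,fy=4,interpolation=2)
b=cv2.resize(cv2.imread("pics/t0.png")[185:285,195:280],None,fx=4,fy=4)
cv2.imwrite("pics/c0.png",np.hstack([a[:400],b[:400]])[:, :790])
```

```text
low rail
321 [0.5828 0.1322 0.1684] [ 0.975 -0.222 -0.006] -0.223 ends [0.5042 0.15   0.1689] [0.6603 0.1146 0.1679]
board top
247 [0.6093 0.1257 0.2124] [0.22  0.975 0.02 ] 1.349 ends [0.5986 0.0779 0.2114] [0.6207 0.1762 0.2134]
tall
360 [ 0.5373 -0.1813  0.1984] [ 0.989  0.151 -0.006] 0.152 ends [ 0.4564 -0.1936  0.1989] [ 0.6159 -0.1692  0.198 ]
tip [[ 0.4668 -0.1908  0.2077]
 [ 0.4671 -0.1927  0.2091]
 [ 0.4674 -0.1941  0.2128]
 [ 0.4647 -0.1901  0.2128]
 [ 0.465  -0.1918  0.215 ]
 [ 0.4653 -0.1938  0.2158]
 [ 0.4656 -0.1963  0.2136]
 [ 0.4623 -0.1887  0.2099]
 [ 0.4627 -0.1897  0.2159]
 [ 0.463  -0.1911  0.2195]
 [ 0.4632 -0.1936  0.2175]
 [ 0.4635 -0.1961  0.2161]
 [ 0.4638 -0.1991  0.2117]
 [ 0.4602 -0.1891  0.2087]
 [ 0.4605 -0.1911  0.2096]
 [ 0.4608 -0.1922  0.2147]
 [ 0.4611 -0.1945  0.2142]
 [ 0.4614 -0.1966  0.2146]
 [ 0.4617 -0.1987  0.2146]
 [ 0.4581 -0.1893  0.2088]
 [ 0.4584 -0.1909  0.2114]
 [ 0.4587 -0.1926  0.2142]
 [ 0.459  -0.1946  0.2147]
 [ 0.4593 -0.1974  0.2115]
 [ 0.4566 -0.1931  0.2123]
 [ 0.4569 -0.1953  0.2124]]
tip [[0.6161 0.1745 0.1819]
 [0.6059 0.12
[... 239 characters left out ...]
475 0.1815]
 [0.509  0.1535 0.1834]
 [0.5093 0.1509 0.1858]
 [0.5096 0.1487 0.1854]
 [0.5098 0.146  0.1879]
 [0.5105 0.1454 0.1785]
 [0.5069 0.1535 0.1813]
 [0.5071 0.1507 0.1848]
 [0.5074 0.1487 0.1833]
 [0.5077 0.1461 0.1852]
 [0.5082 0.1447 0.1804]
 [0.5047 0.1531 0.1819]
 [0.5048 0.1501 0.1859]
 [0.5051 0.148  0.1851]
 [0.5056 0.1465 0.1808]
 [0.506  0.1447 0.1782]
 [0.5028 0.1507 0.1805]
 [0.5031 0.1486 0.1796]]
j1 [ 0.668 -0.239  0.06 ] [ 0.734 -0.174  0.105]
j2 [ 0.649 -0.147  0.061] [ 0.714 -0.077  0.106]
bot [0.536 0.349 0.061] [0.605 0.413 0.224]
j3 [ 0.509 -0.414  0.06 ] [ 0.586 -0.34   0.116]
big [0.795 0.008 0.061] [0.826 0.152 0.252]
blue [0.671 0.243 0.06 ] [0.702 0.344 0.176]
```

View pics/c0.png

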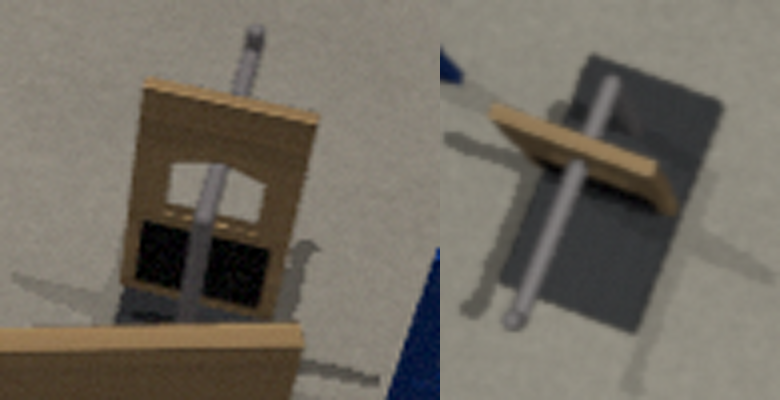

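The crop shows the small wooden board hanging on the low rail: top edge at crop (235,100), upturned end at (253,35). The choice is confirmed, so I rise, turn the jaws along the rail and go above it.

```bash
python3 -m jog '[[[1,0,0,-0.5,1],[1,0,0,-0.5,1],[1,0,0,0,1],[1,0,0,0,1],[1,0,0,0,1],[1,0,0,0,1],[1,0,0,0,1],[1,0,0,0,1],[1,0,0,0,1],[1,0,0,0,1]]]'
python3 -m jog '[[[1,0,0,0,1],[1,0,0,0,1],[1,0,0,0,1],[1,0,0,0,1],[1,0,0,0,1],[1,0,0,0,1],[1,0,0,0,1],[1,0,0,0,0.9]]]'
python3 -m jog '[[[1,-0.65,0.94,0,0],[1,-0.65,0.94,0,0],[1,-0.65,0.94,0,0],[1,-0.65,0.94,0,0],[1,-0.65,0.94,0,0],[1,-0.65,0.94,0,0],[1,-0.65,0.94,0,0],[1,-0.65,0.94,0,0]]]'
python3 -c "
from h import *
st()"
```

```text
time: 1.35
position: [0.1499, 0.6322, 0.2619]
tool_rot: [1.653, 2.671, -0.002]
ft_force: [0.6, 0.1, 0.3]
grip_width: 0.997
time: 2.35
position: [0.1499, 0.6322, 0.2619]
tool_rot: [2.458, 1.955, -0.001]
ft_force: [-0.1, 1.0, 0.3]
grip_width: 1.0
time: 3.35
position: [0.3977, 0.3615, 0.2622]
tool_rot: [-2.456, -1.959, 0.001]
ft_force: [-0.1, 0.3, 0.4]
grip_width: 0.999
3.35 [0.3977 0.3615 0.2622] [[0.222, 0.975, -0.0], [0.975, -0.222, -0.0], [-0.0, -0.0, -1.0]] [-0.1  0.3  0.4] 0.999422510208263 [-1.13  0.06  0.36  1.68 -0.02  1.4  -0.99]
```

```bash
python3 -m jog '[[[1,-0.65,0.92,0,0],[1,-0.65,0.92,0,0],[1,-0.65,0.92,0,0],[1,-0.65,0.92,0,0],[1,-0.65,0.92,0,0],[1,-0.65,0.92,0,0],[1,-0.65,0.92,0,0],[1,0,0,0,0]]]'
python3 - <<'E'
from h import *
st();cap("wrist","w1")
W,im=cloud("w1");P=W.reshape(-1,3);C=im.reshape(-1,3).astype(int)
m=(P[:,2]>.19)&(P[:,2]<.23)&(abs(P[:,0]-.61)<.06)&(abs(P[:,1]-.126)<.07)&(C[:,0]-C[:,2]>25)
Q=P[m];print(len(Q),np.median(Q[:,2]))
c=Q.mean(0);d=np.linalg.svd(Q[:,:2]-c[:2])[2][0];print(c,d,Q.min(0),Q.max(0))
E
```

```text
time: 4.35
position: [0.6093, 0.1231, 0.2619]
tool_rot: [2.461, 1.948, -0.003]
ft_force: [-0.2, -0.4, 0.6]
grip_width: 0.998
4.35 [0.6093 0.1231 0.2619] [[0.229, 0.973, 0.0], [0.973, -0.229, -0.003], [-0.003, 0.001, -1.0]] [-0.2 -0.4  0.6] 0.9984549345878756 [-0.74  0.27  0.61  1.49 -0.15  1.43 -0.35]
1865 0.21464131432268507
[0.61448901 0.13815026 0.21441004] [-0.21839751 -0.97585989] [0.60073611 0.0945976  0.19324141] [0.62717281 0.17677118 0.21666182]
```

View pics/w1.png

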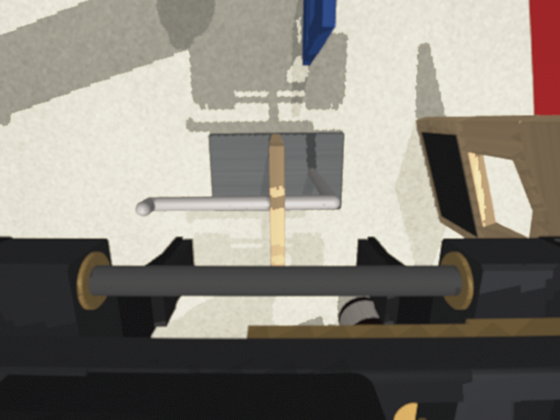

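The board's top edge runs vertically at about (277,200), between the fingers and square to them. The rail with its end is at (145,207). Descend, grip and lift 27 mm.

```bash
python3 -m jog '[[[1,0.08,0.04,0.5,0],[1,0,0,0.5,0],[1,0,0,0.5,0],[1,0,0,0.46,0],[1,0,0,0,0],[0,0,0,0,0],[0,0,0,0,0],[0,0,0,0,0],[0,0,0,0,0],[0,0,0,0,0]]]' 30
python3 -m jog '[[[0,0,0,0,0],[0,0,0,0,0],[0,0,0,-0.2,0],[0,0,0,-0.2,0],[0,0,0,-0.2,0],[0,0,0,-0.08,0],[0,0,0,0,0]]]'
python3 - <<'E'
from h import *
st();cap("scene","s2");cap("wrist","w2")
a=cv2.resize(cv2.imread("pics/s2.png")[130:250,270:410],None,fx=3.5,fy=3.5);cv2.imwrite("pics/c2.png",a)
E
```

```text
time: 5.65
position: [0.6101, 0.1309, 0.1843]
tool_rot: [-2.456, -1.959, -0.0]
ft_force: [0.2, -0.1, -0.0]
grip_width: 0.517
time: 6.52
position: [0.6102, 0.131, 0.2117]
tool_rot: [2.456, 1.959, 0.001]
ft_force: [0.3, 0.9, -1.7]
grip_width: 0.111
6.525 [0.6102 0.131  0.2117] [[0.222, 0.975, 0.0], [0.975, -0.222, 0.0], [0.0, 0.0, -1.0]] [ 0.3  0.9 -1.7] 0.11075141401861975 [-0.74  0.3   0.6   1.56 -0.17  1.34 -0.34]
```

View pics/c2.png

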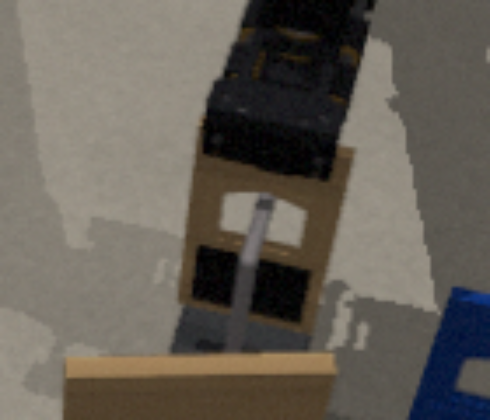

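Gripped with 9.6 mm between the pads. The rail is inside the hole, with daylight around it (crop (262,205)). Now pull out along the rail.

```bash
python3 -m jog '[[[0,0,-0.2,0,0],[0,0,-0.4,0,0],[0,0,-0.4,0,0],[0,0,-0.4,0,0],[0,0,-0.4,0,0],[0,0,-0.4,0,0],[0,0,-0.4,0,0],[0,0,-0.4,0,0],[0,0,-0.4,0,0],[0,0,-0.3,0,0]]]'
python3 -c "
from h import *
st()"
```

```text
time: 7.88
position: [0.4647, 0.1641, 0.2114]
tool_rot: [-2.455, -1.96, -0.0]
ft_force: [-0.9, -0.2, -0.5]
grip_width: 0.109
7.875 [0.4647 0.1641 0.2114] [[0.222, 0.975, 0.0], [0.975, -0.222, 0.0], [0.0, -0.0, -1.0]] [-0.9 -0.2 -0.5] 0.10895676012093929 [-0.92 -0.03  0.52  1.86  0.01  1.3  -0.62]
```

```bash
python3 -m jog '[[[0,0,0,-0.15,-0.86],[0,0,0,-0.15,-0.86],[0,0,0,-0.15,-0.86],[0,0,0,-0.15,-0.86],[0,0,0,-0.15,-0.86],[0,0,-0.2,0,0],[0,-0.3,-0.3,0,0],[0,-0.5,-0.3,0,0],[0,-0.6,-0.3,0,0],[0,-0.6,-0.3,0,0]]]'
python3 -m jog '[[[0,-0.8,-0.3,0,0],[0,-0.8,-0.3,0,0],[0,-0.8,-0.3,0,0],[0,-0.8,-0.04,0,0],[0,-0.8,0,0,0],[0,-0.8,0,0,0],[0,-0.8,0,0,0],[0,-0.7,0,0,0],[0,-0.4,0,0,0],[0,0,0,0,0]]]'
python3 - <<'E'
from h import *
st();cap("scene","s3");cap("top","t3")
a=cv2.resize(cv2.imread("pics/s3.png")[90:270,150:300],None,fx=2.6,fy=2.6);b=cv2.resize(cv2.imread("pics/t3.png")[190:370,300:450],None,fx=2.6,fy=2.6);cv2.imwrite("pics/c3.png",np.hstack([a,b]))
E
```

```text
time: 9.12
position: [0.4212, 0.0745, 0.2409]
tool_rot: [-2.049, -2.381, 0.001]
ft_force: [0.3, 0.0, -1.3]
grip_width: 0.115
time: 10.38
position: [0.4243, -0.1956, 0.241]
tool_rot: [-2.051, -2.378, -0.0]
ft_force: [-0.2, -0.0, -0.3]
grip_width: 0.11
10.375 [ 0.4243 -0.1956  0.241 ] [[-0.147, 0.989, -0.001], [0.989, 0.147, 0.001], [0.001, -0.001, -1.0]] [-0.2 -0.  -0.3] 0.11042515699245924 [-0.54 -0.17  0.84  1.88  0.13  1.38  0.41]
```

View pics/c3.png

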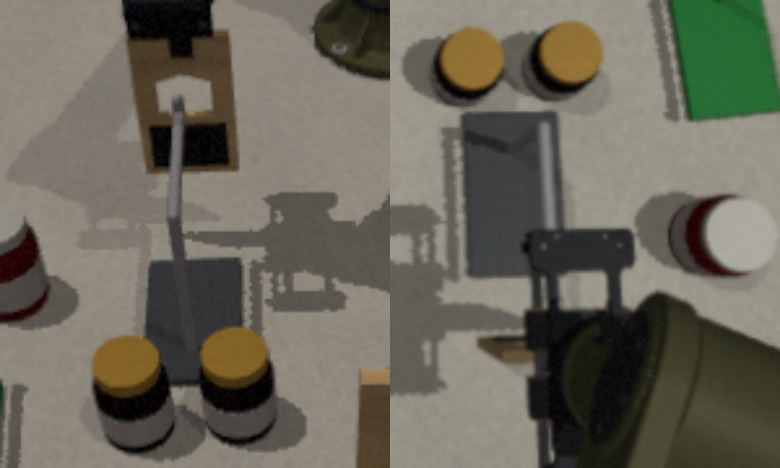

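The rail's upturned end (crop (178,103)) sits in front of the hole opening. I'll check the clearance with depth.

Run:
```python
from h import *
W,im=cloud("s3");P=W.reshape(-1,3)
d=np.array([.989,.150]);d/=np.linalg.norm(d);n=np.array([-d[1],d[0]]);tip=np.array([.4618,-.193])
s=(P[:,:2]-tip)@d;l=(P[:,:2]-tip)@n;z=P[:,2]
m=(abs(s+.037)<.025)&(abs(l)<.075)&(z>.09)&(z<.262)
print("board l",np.percentile(l[m],[1,99]),"z",np.percentile(z[m],[0.5,99.5]),"s",np.percentile(s[m],[5,50,95]))
A=np.polyfit(l[m],s[m],1);print("slope s/l",A, "s/z",np.polyfit(z[m],s[m],1))
H=np.histogram2d(l[m],z[m],bins=[np.arange(-.06,.061,.006),np.arange(.1,.26,.008)])[0]
for j in range(H.shape[1])[::-1]: print(round(.1+.008*j,3),''.join('#' if v>0 else '.' for v in H[:,j]))
m=(s>-.012)&(s<.16)&(abs(l)<.02)&(z>.17)&(z<.225)
print("rail l",[ (round(a,2),np.median(l[m&(abs(s-a)<.012)]).round(4),np.percentile(z[m&(abs(s-a)<.012)],[5,95]).round(3)) for a in (0,.03,.06,.1,.14)])
```

```text
board l [-0.04930594  0.04986254] z [0.09119723 0.26029978] s [-0.03517026 -0.03191295 -0.02777406]
slope s/l [ 0.00241261 -0.03174535] s/z [ 0.00880731 -0.03332542]
0.244 .##################.
0.236 ..#################.
0.228 .##################.
0.22 .##################.
0.212 .##################.
0.204 .#####.......######.
0.196 .#####........#####.
0.188 .#####........#####.
0.18 .#####........#####.
0.172 .#####........#####.
0.164 .#######.##########.
0.156 .#######.##########.
0.148 .#######.##########.
0.14 .######..##########.
0.132 .######..##########.
0.124 .######..##########.
0.116 .######.###########.
0.108 .#####..###########.
0.1 ..####..###########.
rail l [(0, np.float64(-0.0025), array([0.198, 0.215])), (0.03, np.float64(-0.002), array([0.196, 0.202])), (0.06, np.float64(-0.0019), array([0.195, 0.201])), (0.1, np.float64(-0.0014), array([0.197, 0.201])), (0.14, np.float64(-0.0015), array([0.194, 0.202]))]
```

Run:
```python
from h import *
for tag,tip,ang,s0 in (("s3",[.4618,-.193],.150,-.035),("s2",[.508,.150],-.223,.104),("s0",[.508,.150],-.223,.104)):
    W,im=cloud(tag);P=W.reshape(-1,3);C=im.reshape(-1,3).astype(int)
    d=np.array([np.cos(ang),np.sin(ang)]);n=np.array([-d[1],d[0]])
    s=(P[:,:2]-tip)@d;l=(P[:,:2]-tip)@n;z=P[:,2]
    b=(abs(s-s0)<.014)
    def g(l0,l1): return np.sort(z[b&(l>l0)&(l<l1)&(z>.03)&(z<.27)])
    for l0,l1 in ((.036,.046),(-.046,-.036),(.008,.018)):
        q=g(l0,l1); gaps=[(q[i].round(4),q[i+1].round(4)) for i in range(len(q)-1) if q[i+1]-q[i]>.012]
        print(tag,l0,"min",q[:3].round(4),"max",q[-3:].round(4),"gaps",gaps)
```

```text
s3 0.036 min [0.0874 0.0896 0.0908] max [0.2616 0.2621 0.263 ] gaps []
s3 -0.046 min [0.0888 0.0903 0.0913] max [0.2563 0.2564 0.2564] gaps []
s3 0.008 min [0.0914 0.0916 0.0916] max [0.2599 0.2607 0.2613] gaps [(np.float64(0.1685), np.float64(0.2121))]
s2 0.036 min [0.0585 0.0614 0.064 ] max [0.2317 0.2317 0.2324] gaps []
s2 -0.046 min [0.0614 0.0614 0.0621] max [0.2211 0.2239 0.2272] gaps []
s2 0.008 min [0.0582 0.0602 0.061 ] max [0.205  0.2118 0.2119] gaps [(np.float64(0.1357), np.float64(0.1844))]
s0 0.036 min [0.0463 0.0464 0.0471] max [0.2171 0.2173 0.2173] gaps []
s0 -0.046 min [0.0438 0.044  0.0448] max [0.2162 0.2163 0.2163] gaps []
s0 0.008 min [0.0444 0.0453 0.046 ] max [0.2163 0.2164 0.2174] gaps [(np.float64(0.1213), np.float64(0.1668))]
```

Depth shows the board about 11 mm lower in the grip than planned, though it is stable there. The roof is level with the tip, so I raise 12 mm before threading, going half-way first.

```bash
python3 -m jog '[[[0,-0.05,0,-0.15,0],[0,0,0,-0.15,0],[0,0,0,0,0],[0,0,0.2,0,0],[0,0,0.3,0,0],[0,0,0.3,0,0],[0,0,0.3,0,0],[0,0,0.2,0,0],[0,0,0,0,0]]]'
python3 - <<'E'
from h import *
st();cap("scene","s4")
cv2.imwrite("pics/c4.png",cv2.resize(cv2.imread("pics/s4.png")[90:230,150:300],None,fx=3.5,fy=3.5))
E
```

```text
time: 11.6
position: [0.4777, -0.1883, 0.2531]
tool_rot: [-2.047, -2.383, 0.002]
ft_force: [-0.4, -0.0, -0.9]
grip_width: 0.107
11.6 [ 0.4777 -0.1883  0.2531] [[-0.151, 0.989, -0.001], [0.989, 0.151, -0.001], [-0.001, -0.001, -1.0]] [-0.4 -0.  -0.9] 0.10659208346216616 [-0.56 -0.01  0.89  1.76  0.01  1.38  0.48]
```

View pics/c4.png

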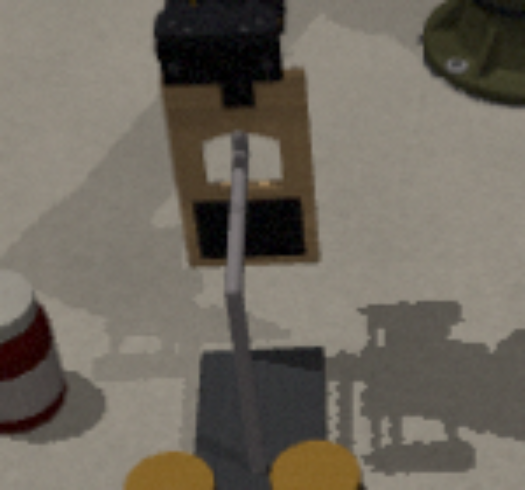

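Threaded: the upturned end (crop (238,140)) is inside the hole with no contact force. Now on to mid-rail, then lower.

```bash
python3 -m jog '[[[0,0,0.25,0,0],[0,0,0.35,0,0],[0,0,0.35,0,0],[0,0,0.3,0,0],[0,0,0.2,0,0],[0,0,0,0,0],[0,0,0,0.2,0],[0,0,0,0.2,0],[0,0,0,0.15,0],[0,0,0,0,0]]]'
python3 - <<'E'
from h import *
st();cap("scene","s5")
tip=[.4618,-.193];ang=.15
W,im=cloud("s5");P=W.reshape(-1,3)
d=np.array([np.cos(ang),np.sin(ang)]);n=np.array([-d[1],d[0]])
s=(P[:,:2]-tip)@d;l=(P[:,:2]-tip)@n;z=P[:,2]
b=(abs(s-.078)<.014)
for l0,l1 in ((.036,.046),(-.046,-.036),(.010,.02)):
    m=b&(l>l0)&(l<l1)&(z>.03)&(z<.24);q=np.sort(z[m]);print(q[:3].round(4),np.median(s[m]).round(4),[(q[i].round(4),q[i+1].round(4)) for i in range(len(q)-1) if q[i+1]-q[i]>.012])
E
```

```text
time: 12.9
position: [0.5341, -0.1796, 0.2307]
tool_rot: [-2.047, -2.382, 0.001]
ft_force: [-0.4, 0.4, -2.0]
grip_width: 0.114
12.9 [ 0.5341 -0.1796  0.2307] [[-0.151, 0.989, -0.001], [0.989, 0.151, 0.0], [0.001, -0.001, -1.0]] [-0.4  0.4 -2. ] 0.11430869517326225 [-0.52  0.17  0.9   1.68 -0.14  1.35  0.55]
[0.0795 0.0807 0.0833] 0.0788 []
[0.0804 0.0806 0.0816] 0.079 []
[0.0799 0.0815 0.0827] 0.0792 [(np.float64(0.1559), np.float64(0.1986))]
```

```bash
python3 -m jog '[[[0,0,0,0.05,0],[0,0,0,0.05,0],[0,0,0,0.02,0],[0,0,0,0,0]]]'
python3 -m jog '[[[0.14,0,0,0,0],[0.18,0,0,0,0],[0.25,0,0,0,0],[0.35,0,0,0,0],[0.45,0,0,0,0],[0.45,0,0,0,0],[0.45,0,0,0,0],[0.45,0,0,0,0]]]'
python3 - <<'E'
from h import *
st();cap("scene","s6");cap("wrist","w6")
tip=[.4618,-.193];ang=.15
W,im=cloud("s6");P=W.reshape(-1,3)
d=np.array([np.cos(ang),np.sin(ang)]);n=np.array([-d[1],d[0]])
s=(P[:,:2]-tip)@d;l=(P[:,:2]-tip)@n;z=P[:,2]
b=(abs(s-.078)<.02)
for l0,l1 in ((.036,.046),(-.046,-.036)):
    m=b&(l>l0)&(l<l1)&(z>.03)&(z<.23);q=np.sort(z[m]);print(q[:3].round(4),np.median(s[m]).round(4),"tilt",np.polyfit(z[m],s[m],1)[0])
cv2.imwrite("pics/c6.png",np.hstack([cv2.resize(cv2.imread("pics/s6.png")[90:270,150:300],None,fx=2.3,fy=2.3),cv2.resize(cv2.imread("pics/w6.png"),(455,414))]))
E
```

```text
time: 13.45
position: [0.5347, -0.1797, 0.2265]
tool_rot: [-2.047, -2.383, -0.0]
ft_force: [-0.3, 0.5, -0.1]
grip_width: 0.114
time: 14.45
position: [0.5347, -0.1797, 0.2265]
tool_rot: [-2.047, -2.383, -0.0]
ft_force: [0.3, -0.6, 0.4]
grip_width: 0.447
14.45 [ 0.5347 -0.1797  0.2265] [[-0.151, 0.989, 0.0], [0.989, 0.151, 0.0], [0.0, 0.0, -1.0]] [ 0.3 -0.6  0.4] 0.4466065855784407 [-0.52  0.18  0.9   1.69 -0.14  1.34  0.56]
[0.0741 0.0759 0.0813] 0.0793 tilt 0.0017526975888195984
[0.0767 0.0774 0.0781] 0.0795 tilt -0.008161152262320502
```

View pics/c6.png

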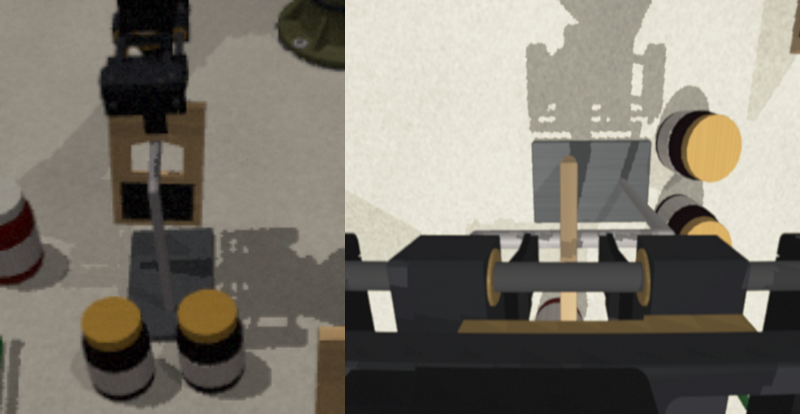

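The board hangs square between the open fingers (right panel (568,230)), with a gap on each side. Rise straight up and check.

```bash
python3 -m jog '[[[0.45,0,0,-0.2,0],[0.45,0,0,-0.3,0],[0.45,0,0,-0.4,0],[0.45,0,0,-0.6,0],[0.45,0,0,-0.6,0],[0.45,0,0,-0.6,0],[0.45,0,0,-0.3,0],[0.45,0,0,0,0],[0.45,0,0,0,0],[0.45,0,0,0,0]]]'
python3 - <<'E'
from h import *
st();cap("scene","s7");cap("top","t7");cap("wrist","w7")
tip=[.4618,-.193];ang=.15
W,im=cloud("s7");P=W.reshape(-1,3)
d=np.array([np.cos(ang),np.sin(ang)]);n=np.array([-d[1],d[0]])
s=(P[:,:2]-tip)@d;l=(P[:,:2]-tip)@n;z=P[:,2]
b=(abs(s-.078)<.025)
for l0,l1 in ((.036,.046),(-.046,-.036)):
    m=b&(l>l0)&(l<l1)&(z>.03)&(z<.26);q=np.sort(z[m]);print(q[[0,1,2,-2,-1]].round(4),np.median(s[m]).round(4),"tilt",np.polyfit(z[m],s[m],1)[0])
W,im=cloud("t7")
for nm,bx in dict(j1=(355,385,195,230),j2=(315,347,198,232),bot=(100,160,205,250),j3=(405,450,262,298)).items():
    Q=W[bx[2]:bx[3],bx[0]:bx[1]].reshape(-1,3);Q=Q[(Q[:,2]>.06)&(Q[:,2]<.3)];print(nm,Q.min(0).round(3),Q.max(0).round(3))
cv2.imwrite("pics/c7.png",np.hstack([cv2.resize(cv2.imread("pics/s7.png")[90:270,150:300],None,fx=2.3,fy=2.3),cv2.resize(cv2.imread("pics/w7.png"),(455,414))]))
E
```

```text
time: 15.8
position: [0.5343, -0.1796, 0.3457]
tool_rot: [-2.047, -2.382, 0.001]
ft_force: [-0.2, 0.7, -0.4]
grip_width: 0.45
15.8 [ 0.5343 -0.1796  0.3457] [[-0.151, 0.989, -0.001], [0.989, 0.151, 0.0], [0.001, -0.001, -1.0]] [-0.2  0.7 -0.4] 0.44968422739438835 [-0.53  0.13  0.91  1.49 -0.1   1.57  0.53]
[0.0737 0.0738 0.0747 0.2443 0.2445] 0.0791 tilt -0.008072782556016882
[0.0765 0.0809 0.0812 0.2502 0.2514] 0.0793 tilt -0.01781272153724516
j1 [ 0.672 -0.233  0.062] [ 0.733 -0.174  0.106]
j2 [ 0.649 -0.146  0.06 ] [ 0.714 -0.078  0.105]
bot [0.537 0.349 0.06 ] [0.604 0.415 0.224]Traceback (most recent call last):
  File "<stdin>", line 12, in <module>
    return umr_minimum(a, axis, None, out, keepdims, initial, where)
ValueError: zero-size array to reduction operation minimum which has no identity
```

```bash
python3 -m jog '[[[0.45,0,0,0,0],[0.45,0,0,0,0],[0.45,0,0,0,0],[0.45,0,0,0,0],[0.45,0,0,0,0],[0.45,0,0,0,0],[0.45,0,0,0,0],[0.45,0,0,0,0]]]' >/dev/null
python3 - <<'E'
from h import *
cap("scene","s8");cap("wrist","w8")
cv2.imwrite("pics/c7.png",np.hstack([cv2.resize(cv2.imread("pics/s8.png")[90:270,150:300],None,fx=2.3,fy=2.3),cv2.resize(cv2.imread("pics/w8.png"),(455,414))]))
tip=[.4618,-.193];ang=.15
d=np.array([np.cos(ang),np.sin(ang)]);n=np.array([-d[1],d[0]])
for t in ("s5","s6","s7","s8","w8"):
    W,im=cloud(t);P=W.reshape(-1,3);C=im.reshape(-1,3).astype(int)
    s=(P[:,:2]-tip)@d;l=(P[:,:2]-tip)@n;z=P[:,2]
    b=(abs(s-.077)<.015)&(abs(l)<.065)&(z>.05)&(z<.262)
    def fit(v0,v1,lo,hi,k,f):
        e=np.arange(lo,hi,k);x=[];y=[]
        for a in e:
            m=b&(v0>a)&(v0<a+k)
            if m.sum()>5: x.append(a+k/2);y.append(f(v1[m]))
        return (np.polyfit(x,y,1).round(4), len(x)) if len(x)>3 else None
    print(t,"bottom",fit(l,z,-.045,.045,.005,np.min),"top",fit(l,z,-.045,.045,.005,np.max),"left",fit(z,l,.09,.23,.006,np.max),"right",fit(z,l,.09,.23,.006,np.min),"yaw",np.polyfit(l[b],s[b],1).round(4))
E
```

```text
s5 bottom (array([-0.1531,  0.0913]), 18) top (array([0.0974, 0.2416]), 18) left (array([-0.0045,  0.0498]), 24) right (array([-0.0051, -0.049 ]), 24) yaw [-0.0035  0.0791]
s6 bottom (array([-0.0745,  0.0886]), 18) top (array([0.0761, 0.2296]), 18) left (array([0.0908, 0.0304]), 24) right (array([ 0.0886, -0.0681]), 24) yaw [-0.0039  0.0793]
s7 bottom (array([-0.2412,  0.0892]), 18) top (array([-0.0679,  0.248 ]), 18) left (array([0.0648, 0.0357]), 24) right (array([ 0.0624, -0.063 ]), 24) yaw [-0.0002  0.079 ]
s8 bottom (array([-0.2613,  0.0892]), 18) top (array([-0.0754,  0.2476]), 18) left (array([0.0693, 0.0348]), 24) right (array([ 0.0678, -0.0638]), 24) yaw [0.0009 0.079 ]
w8 bottom (array([-0.5309,  0.2274]), 18) top (array([-0.0675,  0.2466]), 18) left None right None yaw [-0.0049  0.0747]
```

View pics/c7.png

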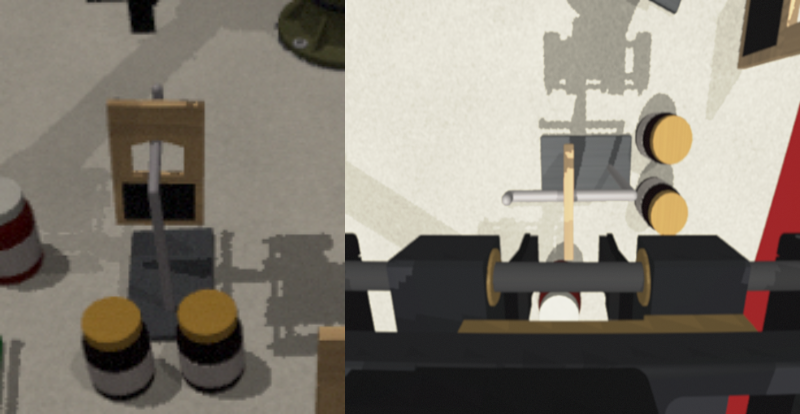

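Run:
```python
from h import *
cap("scene","s9")
for t,tip,ang,s0,z0 in (("s0",[.508,.150],-.223,.103,.03),("s9",[.4618,-.193],.15,.077,0.0)):
    d=np.array([np.cos(ang),np.sin(ang)]);n=np.array([-d[1],d[0]])
    W,im=cloud(t);P=W.reshape(-1,3)
    s=(P[:,:2]-tip)@d;l=(P[:,:2]-tip)@n;z=P[:,2]+z0
    b=(abs(s-s0)<.018)&(abs(l)<.065)
    for f in (np.max,np.min):
        x=np.arange(.1,.235,.006);x=[a for a in x if (b&(abs(z-a)<.003)).sum()>3];print(t,np.polyfit(x,[f(l[b&(abs(z-a)<.003)]) for a in x],1).round(4))
    # top edge line
    x=np.arange(-.042,.043,.004);print(t,"top",np.polyfit(x,[z[b&(abs(l-a)<.002)&(z<.262)].max() for a in x],1).round(4))
    m=b&(z>.168)&(z<.228)&(abs(l)<.027);
    r=(abs(s-s0)<.012)&(z>.185)&(z<.203)&(abs(l)<.012);print("rail l",np.median(l[(s>s0+.02)&(s<s0+.05)&(z>.185)&(z<.203)&(abs(l)<.02)]))
```

```text
s0 [0.0024 0.0486]
s0 [-0.0075 -0.0461]
s0 top [-0.0073  0.2467]
rail l 0.002270461620116913
s9 [0.0643 0.0358]
s9 [ 0.0611 -0.0627]
s9 top [-0.0796  0.2474]
rail l -0.0006461263708461887
```

The board now leans 3.8° sideways, with its +y side low; it started at 0°. Its roof sits about 1.2 mm off-centre on the rail, held there by friction. That is mendable: grip lightly, raise 3 mm, shift 1.4 mm, reseat.

```bash
python3 -m jog '[[[0.45,0,0,0.5,0],[0.45,0,0,0.6,0],[0.45,0,0,0.6,0],[0.45,0,0,0.6,0],[0.45,0,0,0.4,0],[0.45,0,0,0.25,0],[0.3,0,0,0,0],[0.2,0,0,0,0],[0,0,0,0,0],[0,0,0,0,0]]]' 10
python3 -m jog '[[[0,0,0,0,0],[0,0,0,0,0],[0,0,0,-0.04,0],[0,0,0,-0.04,0],[0,-0.035,0,0,0],[0,0,0,0,0],[0,0,0,0.04,0],[0,0,0,0.04,0],[0,0,0,0.03,0],[0,0,0,0,0]]]'
python3 - <<'E'
from h import *
st();cap("scene","s10")
E
python3 -m jog '[[[0.12,0,0,0,0],[0.13,0,0,0,0],[0.15,0,0,0,0],[0.18,0,0,0,0],[0.25,0,0,0,0],[0.35,0,0,0,0],[0.45,0,0,0,0],[0.45,0,0,0,0],[0.45,0,0,0,0]]]'
python3 - <<'E'
from h import *
cap("scene","s11")
ang=.15;tip=[.4618,-.193];s0=.077
d=np.array([np.cos(ang),np.sin(ang)]);n=np.array([-d[1],d[0]])
for t in("s10","s11"):
    W,im=cloud(t);P=W.reshape(-1,3)
    s=(P[:,:2]-tip)@d;l=(P[:,:2]-tip)@n;z=P[:,2]
    b=(abs(s-s0)<.018)&(abs(l)<.065)
    for f in (np.max,np.min):
        x=np.arange(.1,.235,.006);print(t,np.polyfit(x,[f(l[b&(abs(z-a)<.003)]) for a in x],1).round(4))
E
```

```text
time: 18.35
position: [0.5349, -0.1798, 0.229]
tool_rot: [2.047, 2.382, 0.001]
ft_force: [-0.0, 0.6, 0.9]
grip_width: 0.114
time: 19.6
position: [0.535, -0.1812, 0.2287]
tool_rot: [2.047, 2.383, 0.002]
ft_force: [-2.5, 1.7, 7.9]
grip_width: 0.113
19.6 [ 0.535  -0.1812  0.2287] [[-0.151, 0.989, 0.001], [0.989, 0.151, 0.001], [0.001, 0.001, -1.0]] [-2.5  1.7  7.9] 0.1131298500784453 [-0.52  0.18  0.9   1.69 -0.14  1.35  0.56]
time: 20.78
position: [0.5349, -0.1811, 0.2273]
tool_rot: [2.047, 2.383, 0.0]
ft_force: [-0.3, 0.5, 0.3]
grip_width: 0.447
s10 [0.0708 0.0323]
s10 [ 0.0596 -0.0634]
s11 [0.0451 0.0383]
s11 [ 0.0336 -0.0584]
```

Improved to about 2.2°, which is upright to the eye. Rise clear and make the last check.

```bash
python3 -m jog '[[[0.45,0,0,-0.2,0],[0.45,0,0,-0.3,0],[0.45,0,0,-0.4,0],[0.45,0,0,-0.6,0],[0.45,0,0,-0.6,0],[0.45,0,0,-0.6,0],[0.45,0,0,-0.3,0],[0.45,0,0,0,0],[0.45,0,0,0,0],[0.45,0,0,0,0]]]'
python3 - <<'E'
from h import *
ang=.15;tip=[.4618,-.193];s0=.077
d=np.array([np.cos(ang),np.sin(ang)]);n=np.array([-d[1],d[0]])
for t in("s12","s13"):
    for _ in range(5): cap("scene",t)
    W,im=cloud(t);P=W.reshape(-1,3)
    s=(P[:,:2]-tip)@d;l=(P[:,:2]-tip)@n;z=P[:,2]
    b=(abs(s-s0)<.018)&(abs(l)<.065)&(z>.08)&(z<.262)
    for f in (np.max,np.min):
        x=np.arange(.1,.235,.006);print(t,np.polyfit(x,[f(l[b&(abs(z-a)<.003)]) for a in x],1).round(4))
    print("yaw",np.polyfit(l[b],s[b],1),"pitch",np.polyfit(z[b],s[b],1)[0],"ztop",z[b].max())
A,B=cv2.imread("pics/s0.png"),cv2.imread("pics/s13.png")
cv2.imwrite("pics/c13.png",B)
df=cv2.absdiff(A,B).max(2)
for nm,(u0,u1,v0,v1) in dict(jar3=(132,170,165,215),jars=(182,260,215,265),bottle=(428,468,163,238)).items(): print(nm,df[v0:v1,u0:u1].mean(),(df[v0:v1,u0:u1]>50).sum())
E
```

```text
time: 22.08
position: [0.5345, -0.1809, 0.3465]
tool_rot: [-2.046, -2.382, 0.001]
ft_force: [0.1, -0.0, -0.4]
grip_width: 0.45
s12 [0.0455 0.0382]
s12 [ 0.0447 -0.0601]
yaw [0.00105584 0.07873594] pitch -0.01434583152533072 ztop 0.2497024315252685
s13 [0.0445 0.0385]
s13 [ 0.033  -0.0582]
yaw [-0.00117224  0.07878105] pitch -0.014267526312924666 ztop 0.2498860424557816
jar3 6.63 0
jars 5.437692307692307 0
bottle 5.931 0
```

View pics/c13.png

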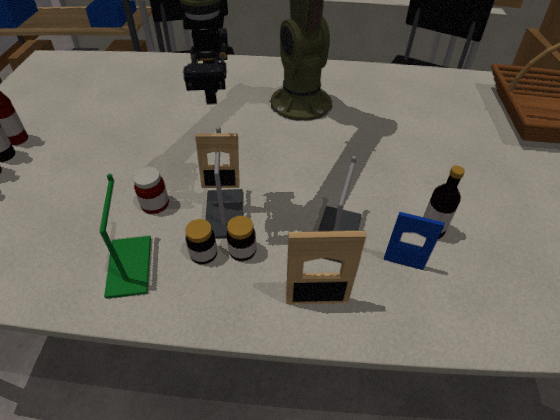

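The board hangs on the tall rail at (218,160), still, with the robot clear. The jars and bottle are unmoved.

```bash
python3 -c "
from bench import job
print(job.close_job())"
```

```text
the job is handed in; nothing more can be done
None
```

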